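# Crosswise pile of L plates on a lab jack

## Task

Build up the lab jack: lay the blue and the yellow L-shaped plate flat on the aluminium one, in either order, one above the other, each turned half a turn from the plate beneath it, so that the pile alternates and stays balanced with all outer edges flush. Set each plate down gently rather than dropping it, leave the aluminium plate where it lies on the jack, and do not disturb the bottle, multimeter or book.

Things in the scene. Friction and masses are not known exactly. Their poses are not given: they have to be found in the camera images.
- jack: low lab jack, grey, fixed to the bench, with a level square platform 130 x 130 mm whose top is 50 mm above the bench. Origin: centre of its underside. A small knob sticks out 90 mm to its +x side, below the platform. (Well to the robot's left, beyond y = 0.48 m, a 105 mm tall grey function generator stands fixed.)
- plate_base: flat L-shaped plate, bare aluminium, about 0.45 kg, 20 mm thick, legs 120 mm long outside and 48 mm wide. Origin: underside, centre of the 120 mm square around the L; z up. One leg fills x -60..60, y -60..-12 mm, the other x -60..-12, y -60..60; the 72 mm square notch is at +x +y. Centre of mass at x = y = -13.5 mm. It lies loose on the jack, centred to within 10 mm.
- plate_base_corner (a point): centre of the 48 mm square where the base plate's legs meet: x = y = -36 mm, z = 10 mm in the plate's frame
- plate_base_gap (a point): the point diagonally opposite, in the middle of the base plate's empty notch: x = y = 36 mm, z = 10 mm in the plate's frame
- plate_blue: flat L-shaped plate, painted blue, about 0.45 kg, 20 mm thick, legs 120 mm long outside and 48 mm wide. Origin: underside, centre of the 120 mm square around the L; z up. One leg fills x -60..60, y -60..-12 mm, the other x -60..-12, y -60..60; the 72 mm square notch is at +x +y. Centre of mass at x = y = -13.5 mm. Starts flat on the bench beside the jack.
- plate_blue_corner (a point): centre of the square where this plate's legs meet: x = y = -36 mm, z = 10 mm in the plate's frame
- plate_yellow: flat L-shaped plate, painted yellow, about 0.45 kg, 20 mm thick, legs 120 mm long outside and 48 mm wide. Origin: underside, centre of the 120 mm square around the L; z up. One leg fills x -60..60, y -60..-12 mm, the other x -60..-12, y -60..60; the 72 mm square notch is at +x +y. Centre of mass at x = y = -13.5 mm. Starts flat on the bench beside the jack.
- plate_yellow_corner (a point): centre of the square where this plate's legs meet: x = y = -36 mm, z = 10 mm in the plate's frame
- bottle: bottle of brown drink, red cap and band, 66 mm diameter, 200 mm tall; origin at the centre of its underside, z up. Bystander.
- multimeter: black hand-held multimeter lying on its back, 75 x 150 x 36 mm; origin at the centre of its underside. Bystander.
- book: red textbook lying flat, 140 x 200 x 26 mm; origin at the centre of its underside. Bystander.
There are look-alikes about, which are no part of the job. Of the things like the plate_blue, leave any that is pink; of the rest the smaller one is meant. What is meant by the plate_yellow is not orange, and is the larger of those in its own colour.

How it is judged:
On the way:
1. one plate lies flat on the aluminium plate, turned half a turn from it, edges flush, let go (((horizontal distance between plate_blue and plate_base below 0.015 m and horizontal distance between plate_blue_corner and plate_base_gap below 0.02 m and z of plate_blue in the frame of plate_base between 0.014 and 0.026 m and angle between plate_blue's own z axis and vertical below 0.06 rad and contact force between plate_blue and the fingers below 0.1 N and linear speed of plate_blue below 0.03 m/s) or (horizontal distance between plate_yellow and plate_base below 0.015 m and horizontal distance between plate_yellow_corner and plate_base_gap below 0.02 m and z of plate_yellow in the frame of plate_base between 0.014 and 0.026 m and angle between plate_yellow's own z axis and vertical below 0.06 rad and contact force between plate_yellow and the fingers below 0.1 N and linear speed of plate_yellow below 0.03 m/s))), for 0.2 s.
At the end, for the whole second after the job is handed in: One painted plate lies on the aluminium one, a half turn from it; the other on top, turned like the aluminium one: centres within 15 mm of its centre, corners within 20 mm of their places, heights within 6 mm, tilt < 0.06. Aluminium plate moved < 30 mm, tilt < 0.05. All at rest (((horizontal distance between each of plate_blue, plate_yellow and plate_base below 0.015 m and horizontal distance between plate_blue_corner and plate_base_gap below 0.02 m and z of plate_blue in the frame of plate_base between 0.014 and 0.026 m and angle between each of plate_blue, plate_yellow's own z axis and vertical below 0.06 rad and horizontal distance between plate_yellow_corner and plate_base_corner below 0.02 m and z of plate_yellow in the frame of plate_base between 0.034 and 0.046 m) or (horizontal distance between each of plate_yellow, plate_blue and plate_base below 0.015 m and horizontal distance between plate_yellow_corner and plate_base_gap below 0.02 m and z of plate_yellow in the frame of plate_base between 0.014 and 0.026 m and angle between each of plate_yellow, plate_blue's own z axis and vertical below 0.06 rad and horizontal distance between plate_blue_corner and plate_base_corner below 0.02 m and z of plate_blue in the frame of plate_base between 0.034 and 0.046 m)) and distance of plate_base from where it was at the start of the episode below 0.03 m and angle between plate_base's own z axis and vertical below 0.05 rad and linear speed of each of plate_base, plate_blue, plate_yellow below 0.02 m/s); the robot touches nothing.
It fails at once if a painted plate is dropped (it moves faster than 0.45 m/s, as after a fall of about 10 mm, with no finger touching it) ((linear speed of plate_blue above 0.45 m/s and contact force between plate_blue and the fingers below 0.05 N) or (linear speed of plate_yellow above 0.45 m/s and contact force between plate_yellow and the fingers below 0.05 N)).
It fails at once if the bottle, multimeter or book is displaced by more than 30 mm or the bottle tipped (distance of any of bottle, multimeter, book from where it was at the start of the episode above 0.03 m or angle between bottle's own z axis and vertical above 0.3 rad).
It also fails if it takes over 64 s, if anything falls off the work surface, if the arm or the gripper's body presses on something with over 40 N, if the wrist force passes 120 N, or if a joint passes its speed limit or range.

## Robot

A 6-joint arm with a two-finger parallel gripper is mounted at the origin on the work surface. World frame = base frame: x ahead of the robot, y to its left, z up, the work surface at z = 0. Lengths are in m, angles in rad, forces in N, time in s.
With the tool pointing down it reaches from about 0.4 to 0.825 m from the base axis. Payload 7 kg.
Tool frame: the origin (TCP) lies between the finger pads; the fingertips stand 11 mm ahead of it and the grasp point (between the pads) lies 8 mm behind it; z points along the fingers, y is the line along which they close (so a half turn about z gives the same grasp; the last joint's range is limited). The gripper opens to 88 mm and grips with 3 to 60 N. Pads are 19 mm wide; open, the fingers measure 130 mm over their backs; the gripper's body (78 mm by 193 mm) begins 47 mm behind the grasp point.
Start: joints at [1.63, 0.359, 0.012, 0, -1.224, -0.288], TCP at [0.153, 0.657, 0.238] pointing down, gripper open.
Joint ranges: [-3.07, 3.07], [-1.43, 2.12], [-1.02, 1.25], [-3.03, 1.67], [-3.05, -0], [-3.03, 3.03]. Speed limits (rad/s): [2.39, 2.39, 3.01, 3.14, 3.14, 3.14].

## Interface

Orientations are given as a rotation vector (axis times angle).
In Python, from bench import bot gives the robot as it stands. Calls block until the motion is done:
- bot.reach(position, orientation): joint-space move of the TCP to a pose.
- bot.move_straight(position, vel=0.15, ori=None, guard=None): straight line of the TCP; ori=None keeps the orientation; vel is the mean speed in m/s. With guard (N) it stops when the force on the tool has changed by that much, and returns True; else False.
- bot.move_j(angles): joint-space move.
- bot.move_gripper(opening, strength=None): finger opening in m; strength is the grip in N (None keeps the last); returns when the fingers have stopped.
- bot.hold(seconds).
- bot.solve_ik(position, orientation): joint angles nearest the present ones, or None.
- bot.get_state(): the state.
- bot.read_camera(name): name is "scene" or "top" or "wrist"; returns (picture, depth): 384x512x3 uint8, red, green, blue; 384x512 float32, m along the optical axis (not along the pixel's ray), 0 where there is no reading.
- bot.get_calibration(name): a dict with "fx", "fy", "cx", "cy" (pixels), "T" (4x4, takes a point from camera to world coordinates); the wrist camera has in their place "T_tool_cam" (4x4, takes a point from camera to tool coordinates, whose origin is the TCP and whose axes are the flange's). Camera axes: x right, y down, z forward; pixel columns grow to the right and rows downward; lengths in m; the calibration is good to about 2 mm. A picture is of the moment at which its call begins: read the wrist's pose just before it. get_calibration takes no time and is no camera call.
A pose or a line that the arm cannot do raises bot.Unreachable and nothing moves.
- bot.close_job(): hands the job in; it is judged then, once.
The state is a dict: "time": time; "joint_pos": joint angles; "qd": joint speeds; "effort": joint torques, N m; "tcp_pos": TCP position; "tool_rot": TCP orientation; "force": force on the tool from outside, world axes, zero at the start; "torque": the same for the moment, N m; "width": finger opening in m; "grasp_force": force on a finger pad.
Only numpy, scipy, OpenCV 4.12 (cv2) and the standard library are available. Lean on these libraries where they do the work, as an engineer would, in place of code of your own. Each camera call takes 0.05 s, during which the arm holds its last target. There are 200 camera calls.

## Working session

There is one attempt and no reset: what is moved stays moved. The work goes in short steps, each a Python script; the robot and the scene stay as the last script left them, time stands still between calls to the robot, and variables do not carry over. Pictures are saved under pics/ and viewed, at most 10 in all, crops included, and the job is handed in when it is done.

```bash
mkdir -p pics
python3 - <<'E'
from bench import bot
import cv2, numpy as np
s=bot.get_state(); print(s['tcp_pos'],s['tool_rot'],s['time'],s['width'])
for n in ('top','scene'):
    im,d=bot.read_camera(n); cv2.imwrite(f'pics/{n}0.png',im[:,:,::-1]); np.savez(f'{n}0.npz',im=im,d=d)
    c=bot.get_calibration(n); print(n,c['fx'],c['cx'],c['cy'],np.round(c['T'],3).tolist())
c=bot.get_calibration('wrist');print(np.round(c['T_tool_cam'],3).tolist(),c['fx'])
E
```

```text
[0.15301776 0.65692796 0.23662523] [ 3.11935495e+00 -3.58684339e-01 -1.19123732e-04] 0.0 0.0876491523175087
top 402.7408181041286 252.49985835866605 189.01421304797614 [[0.019, -0.996, 0.088, 0.438], [-1.0, -0.02, -0.003, -0.006], [0.005, -0.088, -0.996, 1.42], [0.0, 0.0, 0.0, 1.0]]
scene 404.7279293891575 250.7577814562457 195.11641628045206 [[-0.107, 0.817, -0.567, 1.353], [0.994, 0.089, -0.059, 0.073], [0.002, -0.57, -0.822, 1.213], [0.0, 0.0, 0.0, 1.0]]
[[0.0, -0.961, -0.276, 0.073], [1.0, 0.0, -0.0, -0.001], [0.0, -0.276, 0.961, -0.147], [0.0, 0.0, 0.0, 1.0]] 273.6906948848319
```

View pics/top0.png

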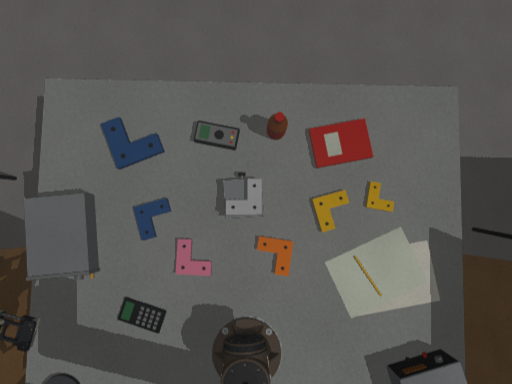

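View pics/scene0.png

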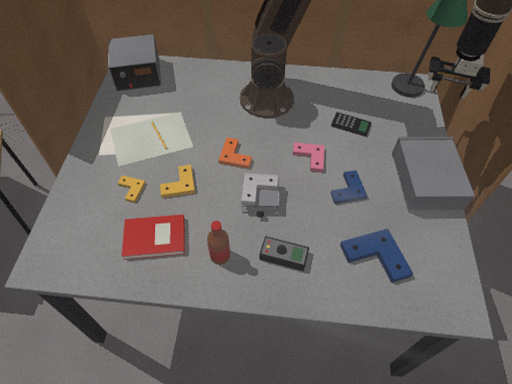

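The top view shows the small blue L at (152,218), the large yellow L at (328,210) and the aluminium L on the jack at (243,197). The look-alikes are the large blue at (130,143), the small yellow at (380,198), the pink and the orange. Next I'll measure the three plates on their top planes.

```bash
cat > vis.py <<'E'
import cv2, numpy as np
def to_plane(px,c,T,z):
    px=np.asarray(px,float).reshape(-1,2)
    r=np.c_[(px[:,0]-c['cx'])/c['fx'],(px[:,1]-c['cy'])/c['fy'],np.ones(len(px))]@T[:3,:3].T
    return (T[:3,3]+r*((z-T[2,3])/r[:,2])[:,None])[:,:2]
def fit(mask,c,T,z,near=None,minpx=150):
    """L plates in mask: (centre, yaw of the plate's x axis, rect size, area m2)"""
    mask=cv2.morphologyEx(mask.astype(np.uint8),cv2.MORPH_OPEN,np.ones((2,2)))
    out=[]
    for k in cv2.findContours(mask,cv2.RETR_EXTERNAL,cv2.CHAIN_APPROX_NONE)[0]:
        if cv2.contourArea(k)<minpx: continue
        w=to_plane(k,c,T,z); mm=(w*1000).astype(np.float32)
        (ctr,size,ang)=cv2.minAreaRect(mm)
        m=cv2.moments(mm.reshape(-1,1,2)); com=np.array([m['m10'],m['m01']])/m['m00']
        d=np.array(ctr)-com                       # points to the notch, at +45 deg in plate
        a=np.arctan2(d[1],d[0])-np.pi/4
        q=np.radians(ang); yaw=q+np.round((a-q)/(np.pi/2))*np.pi/2
        out.append((np.array(ctr)/1000,(yaw+np.pi)%(2*np.pi)-np.pi,np.round(size),abs(m['m00'])/1e6,np.linalg.norm(d)))
    return out
def masks(im):
    h,s,v=[x.astype(int) for x in cv2.split(cv2.cvtColor(im,cv2.COLOR_RGB2HSV))]
    return dict(blue=(h>95)&(h<130)&(s>110)&(v>40),yellow=(h>18)&(h<32)&(s>130)&(v>80),
                base=(s<60)&(v>150))
E
python3 - <<'E'
from bench import bot
from vis import *
c=bot.get_calibration('top');D=np.load('top0.npz');im,d=D['im'],D['d']
M=masks(im)
for n,z in (('blue',.02),('yellow',.02),('base',.07)):
    for o in fit(M[n],c,c['T'],z): print(n,np.round(o[0],4),round(o[1],3),o[2],'area',round(o[3],5),'d',round(o[4],1))
print(im[205,235],im[188,232],im[205,255],im[250,380])
# depth check on points
for u,v in((148,218),(320,213),(250,210),(235,188)):
    p=c['T']@np.r_[(u-c['cx'])/c['fx']*d[v,u],(v-c['cy'])/c['fy']*d[v,u],d[v,u],1]; print(u,v,np.round(p[:3],3))
E
```

```text
blue [0.4481 0.3254] -2.842 [116. 120.] area 0.00812 d 19.2
blue [0.7322 0.415 ] -1.172 [172. 172.] area 0.01788 d 27.1
yellow [ 0.4886 -0.2947] -2.85 [120. 122.] area 0.00864 d 19.3
yellow [ 0.5418 -0.4612] -1.732 [95. 92.] area 0.00511 d 14.8
base [ 0.2503 -0.3637] 0.598 [130.  67.] area 0.0043 d 9.4
base [ 0.2716 -0.4931] 0.201 [194. 250.] area 0.01616 d 49.4
[129 128 130] [94 96 97] [105 104 105] [139 143 130]
148 218 [0.453 0.349 0.024]
320 213 [ 0.482 -0.247  0.017]
250 210 [ 0.486 -0.003  0.069]
235 188 [0.561 0.05  0.048]
```

```bash
cat > arm.py <<'E'
from bench import bot
from scipy.spatial.transform import Rotation as R
from vis import *
def ori(psi): return (R.from_euler('z',psi)*R.from_euler('x',np.pi)).as_rotvec()
def look(name,z):
    s=bot.get_state(); im,d=bot.read_camera('wrist'); c=bot.get_calibration('wrist')
    T=np.eye(4); T[:3,:3]=R.from_rotvec(s['tool_rot']).as_matrix(); T[:3,3]=s['tcp_pos']
    return im,d,c,T@c['T_tool_cam']
E
python3 - <<'E'
from arm import *
for n,p in (('blue',(.448,.325)),('base',(.52,.0)),('yellow',(.489,-.295))):
    for zz in (.02,.3):
        r=[]
        for g in range(-180,181,30):
            q=bot.solve_ik([*p,zz],ori(np.radians(g))); r.append((g,None if q is None else np.round([q[0],q[3],q[5]],2).tolist()))
        print(n,zz,r)
im,d,c,T=None,None,None,None
for nm,psi,p in (('blue',np.pi/6,(.46,.325)),('yellow',-.5,(.49,-.295)),('base',0,(.54,.0))):
    bot.reach([*p,.28],ori(psi)); im,d,c,T=look(nm,0)
    cv2.imwrite(f'pics/w_{nm}.png',im[:,:,::-1]); np.savez(f'w_{nm}.npz',im=im,d=d,T=T)
    if nm!='base':
        for o in fit(masks(im)[nm],c,T,.02): print(nm,np.round(o[0],4),round(o[1],3),o[2],'area',round(o[3],5),'d',round(o[4],1))
print(bot.get_state()['time'])
E
```

```text
blue 0.02 [(-180, [0.98, -0.0, -2.55]), (-150, [0.98, -0.0, -2.03]), (-120, [0.98, -0.0, -1.51]), (-90, [0.98, -0.0, -0.98]), (-60, [0.98, 0.0, -0.46]), (-30, [0.98, 0.0, 0.07]), (0, [0.98, 0.0, 0.59]), (30, [0.98, 0.0, 1.11]), (60, [0.98, 0.0, 1.64]), (90, [0.98, 0.0, 2.16]), (120, [0.98, 0.0, 2.68]), (150, None), (180, [0.98, 0.0, -2.55])]
blue 0.3 [(-180, [0.98, -0.0, -2.55]), (-150, [0.98, -0.0, -2.03]), (-120, [0.98, -0.0, -1.51]), (-90, [0.98, 0.0, -0.98]), (-60, [0.98, 0.0, -0.46]), (-30, [0.98, 0.0, 0.07]), (0, [0.98, 0.0, 0.59]), (30, [0.98, 0.0, 1.11]), (60, [0.98, 0.0, 1.64]), (90, [0.98, 0.0, 2.16]), (120, [0.98, 0.0, 2.68]), (150, None), (180, [0.98, 0.0, -2.55])]
base 0.02 [(-180, [0.38, -0.0, -1.95]), (-150, [0.38, -0.0, -1.42]), (-120, [0.38, 0.0, -0.9]), (-90, [0.38, 0.0, -0.38]), (-60, [0.38, 0.0, 0.15]), (-30, [0.38, 0.0, 0.67]), (0, [0.38, 0.0, 1.19]), (30, [0.38, 0.0, 1.72]), (60, [0.38, 0.0, 2.24]), (90, [0.38, 0.0, 2.76]), (120, [0.38, 0.0, -3.0]), (150, [0.38, -0.0, -2.47]), (180, [0.38, -0.0, -1.95])]
base 0.3 [(-180, [0.38, -0.0, -1.95]), (-150, [0.38, -0.0,
[... 561 characters left out ...]
-2.94]), (120, [-0.2, -0.0, -2.42]), (150, [-0.2, -0.0, -1.89]), (180, [-0.2, -0.0, -1.37])]
yellow 0.3 [(-180, [-0.2, 0.0, -1.37]), (-150, [-0.2, 0.0, -0.85]), (-120, [-0.2, 0.0, -0.32]), (-90, [-0.2, 0.0, 0.2]), (-60, [-0.2, 0.0, 0.72]), (-30, [-0.2, 0.0, 1.25]), (0, [-0.2, 0.0, 1.77]), (30, [-0.2, 0.0, 2.29]), (60, [-0.2, 0.0, 2.82]), (90, [-0.2, 0.0, -2.94]), (120, [-0.2, -0.0, -2.42]), (150, [-0.2, -0.0, -1.89]), (180, [-0.2, -0.0, -1.37])]
blue [0.4465 0.3285] -2.844 [117. 117.] area 0.00811 d 19.5
blue [0.6566 0.3829] 2.095 [ 24. 172.] area 0.00233 d 21.8
yellow [ 0.485  -0.2918] -2.844 [119. 118.] area 0.00877 d 18.7
yellow [ 0.5391 -0.458 ] -1.73 [92. 90.] area 0.00504 d 14.6
5.2833
```

View pics/w_base.png

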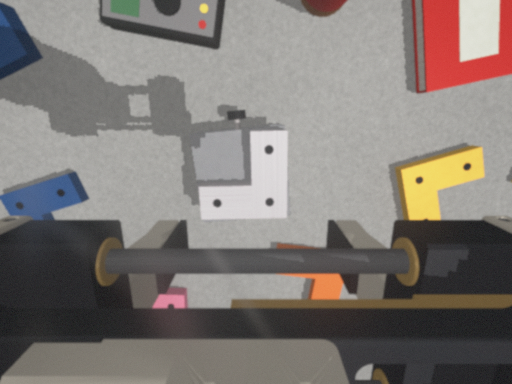

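Run:
```python
from arm import *
D=np.load('w_base.npz');im,T=D['im'],D['T'];c=bot.get_calibration('wrist')
for th in (140,155,170):
    m=(im.min(2)>th); m[:110]=0; m[222:]=0; m[:,:150]=0; m[:,330:]=0
    for o in fit(m,c,T,.07): print('wrist',th,np.round(o[0],4),round(o[1],3),o[2],round(o[3],5),round(o[4],1))
for y,x in((205,210),(205,280),(140,280),(155,215),(180,320)): print(im[y,x],end=' ')
D=np.load('top0.npz');im=D['im'];c=bot.get_calibration('top')
for th in (100,110,120,130):
    m=(im.min(2)>th); k=np.zeros_like(m);k[170:222,215:270]=1
    for o in fit(m&k,c,c['T'],.07): print('top',th,np.round(o[0],4),round(o[1],3),o[2],round(o[3],5),round(o[4],1))
```

```text
wrist 140 [0.5544 0.0519] 0.041 [65. 66.] 0.00367 2.7
wrist 140 [0.5374 0.0243] -0.0 [251. 150.] 0.02459 23.0
wrist 140 [0.6062 0.0638] -1.479 [16. 42.] 0.00048 2.6
wrist 155 [0.5544 0.0515] 0.062 [63. 64.] 0.0034 2.6
wrist 155 [0.5374 0.0244] -0.0 [251. 150.] 0.02419 23.8
wrist 155 [0.6066 0.0652] -1.484 [15. 37.] 0.0004 1.7
wrist 170 [0.526  0.0058] -0.048 [144. 128.] 0.00975 13.3
[217 214 215] [217 214 215] [222 218 220] [163 163 164] [171 171 167] top 100 [0.5295 0.0149] 0.02 [121. 121.] 0.00871 19.5
top 110 [0.5278 0.0164] 0.019 [118. 118.] 0.00856 19.1
top 120 [0.5295 0.0164] 0.019 [114. 118.] 0.00774 19.4
```

```bash
cat >> arm.py <<'E'
G=np.array([-.036,.002])                      # grasp point on the leg along plate y
ZG=.0145
def rot(a): return np.array([[np.cos(a),-np.sin(a)],[np.sin(a),np.cos(a)]])
def pick(ctr,yaw,flip):
    psi=yaw+np.pi/2+flip*np.pi; p=ctr+rot(yaw)@G
    bot.move_gripper(.085); bot.reach([*p,.13],ori(psi))
    print('hit',bot.move_straight([*p,ZG],vel=.12,guard=15),bot.get_state()['tcp_pos'])
    bot.move_gripper(.03,60); s=bot.get_state(); print('width',s['width'],s['grasp_force'])
    bot.move_straight([*p,.04],vel=.05); bot.move_straight([*p,.19],vel=.15)
    s=bot.get_state(); print('width',s['width'],s['force'],s['time'])
def place(ctr,yaw,flip,ztop):
    psi=yaw+np.pi/2+flip*np.pi; p=ctr+rot(yaw)@G
    bot.reach([*p,.2],ori(psi)); s=bot.get_state(); print('width',s['width'],np.round(s['joint_pos'],2))
    bot.move_straight([*p,ztop+ZG+.012],vel=.12); bot.hold(.3)
    print('contact',bot.move_straight([*p,ztop+ZG-.004],vel=.02,guard=6),bot.get_state()['tcp_pos'])
E
python3 - <<'E'
from arm import *
D=np.load('w_base.npz');im,T=D['im'],D['T'];c=bot.get_calibration('wrist')
for th in (185,200):
    m=(im.min(2)>th); m[:110]=0; m[222:]=0; m[:,:150]=0; m[:,330:]=0
    for o in fit(m,c,T,.07): print('wrist',th,np.round(o[0],4),round(o[1],3),o[2],round(o[3],5),round(o[4],1))
pick(np.array([.4865,-.293]),-2.845,0)
E
```

```text
wrist 185 [0.5261 0.0195] 0.016 [120. 120.] 0.0089 19.4
wrist 200 [0.5265 0.0194] 0.015 [119. 119.] 0.00854 19.4
hit False [ 0.52212053 -0.28446487  0.01522285]
width 0.04765597917922868 59.99181032180786
width 0.04746044043276357 [ 1.01697265 -0.01783057 -4.84677761] 10.425
```

Run:
```python
from arm import *
place(np.array([.5278,.0178]),.017-np.pi,0,.07)
s=bot.get_state(); print(s['force'])
bot.move_gripper(.062); bot.hold(.2)
p=s['tcp_pos']; bot.move_straight([p[0],p[1],.13],vel=.08)
bot.reach([.50,.01,.32],ori(-1.55))
im,d,c,T=look('p1',0); cv2.imwrite('pics/p1.png',im[:,:,::-1]); np.savez('p1.npz',im=im,d=d,T=T)
for o in fit(masks(im)['yellow'],c,T,.09): print(np.round(o[0],4),round(o[1],3),o[2],round(o[3],5),round(o[4],1))
print(bot.get_state()['time'])
```

```text
width 0.04750551496293172 [ 0.38  0.21 -0.29  0.   -1.07 -0.36]
contact True [0.56374418 0.01638473 0.08460381]
[-0.89995981  0.03146878  5.35212399]
[0.5256 0.0199] -3.121 [119. 119.] 0.00888 17.9
15.8333
```

View pics/p1.png

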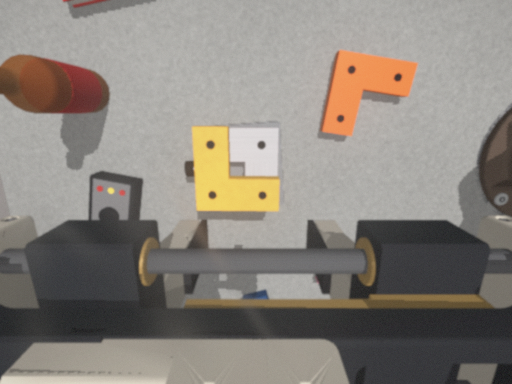

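The yellow plate (192–280, 126–212) lies flush on the aluminium plate, half-turned. Next is the blue one.

Run:
```python
from arm import *
pick(np.array([.447,.327]),-2.844,1)
place(np.array([.5278,.0178]),.017,-1,.09)
s=bot.get_state(); print(s['force'],s['width'],s['time'])
bot.move_gripper(.062); bot.hold(.2)
p=s['tcp_pos']; bot.move_straight([p[0],p[1],.16],vel=.08)
bot.reach([.50,.01,.34],ori(-1.55)); bot.hold(.3)
im,d,c,T=look('p2',0); cv2.imwrite('pics/p2.png',im[:,:,::-1])
for n,z in(('blue',.11),('yellow',.09)):
  for o in fit(masks(im)[n],c,T,z): print(n,np.round(o[0],4),round(o[1],3),o[2],round(o[3],5),round(o[4],1))
print(bot.get_state()['time'])
```

```text
hit False [0.48238529 0.3360553  0.01519   ]
width 0.047369254405480066 59.998648166656494
width 0.047755309391927715 [-0.25484986  0.18761276 -4.31167199] 22.5333
width 0.04735972671258789 [ 0.44  0.09 -0.44 -0.   -1.05 -0.42]
contact True [0.49168174 0.01915123 0.1046    ]
[-0.70405207  0.56908214  5.32809559] 0.047230820657295385 26.7583
blue [0.5241 0.0194] 0.02 [115. 116.] 0.00653 26.1
yellow [0.5496 0.0469] -3.121 [70. 64.] 0.00398 2.2
29.4417
```

View pics/p2.png

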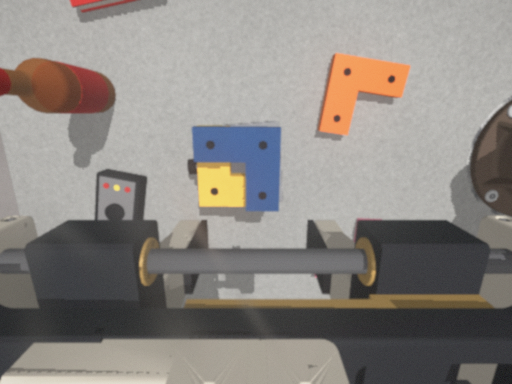

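The blue plate (193–281, 126–211) lies over the yellow one, turned like the aluminium plate and flush to within about 2 mm. The gripper is clear, so I'll hand in.

```bash
python3 -c "
from bench import bot
print(bot.close_job())"
```

```text
the job is handed in; nothing more can be done
None
```

I built the pile and handed the job in after about 29 s of the 64 s allowed: aluminium, then yellow turned half a turn, then blue turned like the aluminium, each set down under a light contact stop, with the two painted plates measured flush to within about 2 mm. The hand-in call gave no verdict, and I took no final measurement of the bystanders.

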